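# Turn the leaf of the tile sample book

### The job

The tile sample book on the bench has been left with its stiff leaf half raised. With the fingertips, push the leaf up and over the spine and press it down so that it lies flat on the other cover, without slamming it and without pinching it between the fingers. Leave the book where it lies, neither lifted nor dragged, and do not disturb the cup or the stud finder.

Things in the scene. Friction and masses are not known exactly. Their poses are not given: they have to be found in the camera images.
- book: The open sample book, loose on the bench, 2.2 kg. Two plywood covers, each 200 mm along the spine by 150 mm, 12 mm thick, with stone tile samples; they lie from 13 to 163 mm either side of the spine line. Origin on the bench under the middle of the spine; x runs along the spine, +y towards the cover from which the leaf starts, -y towards the cover on which it must end, z up. Its yaw varies.
- spine (a point): Middle of the hinge line, which runs along the book's x axis, 22 mm above the book's underside. Two metal cheeks stand at 84 to 92 mm either side of it along x, 30 mm high. Its axes are those of the book.
- leaf (a joint): Angle of the leaf about the spine, rad: 0 = flat over the +y cover, pi/2 = upright, pi = flat over the -y cover (end stop). It starts half raised, about 0.45 to 1.0. The hinge has friction (about 0.18 N m) that holds the leaf, about 140 g, wherever it is left; it does not fall by itself and has no spring.
- leaf_edge (a point): Middle of the leaf's free edge, 140 mm from the hinge line. The leaf is a metal plate 164 mm along the spine, 4 mm thick, with a 3 mm tile panel on each face (10 mm in all, centred on the hinge line; the panels end 6 mm short of the free edge). Axes: x along the spine, y away from the spine along the leaf, z out of the front face. Flat at either side, the leaf's faces are 17 and 27 mm above the bench.
- leaf_front: Panel on the leaf's front face: the face that looks up at joint value 0 and down at pi. 152 x 122 x 3 mm, from 12 to 134 mm from the hinge line; origin on the hinge line, 3.5 mm to the front of it; x along the spine, y away from the spine along the leaf.
- leaf_back: The same panel on the back face: looks down at joint value 0 and up at pi. Pushing the leaf over is done on this face or on the free edge. Origin on the hinge line, 3.5 mm to the back of it; axes as the front panel's.
- cup: Beige ceramic cup, 76 mm across, 85 mm tall, origin at the centre of its foot. It stands beyond the +y cover and is to be left alone.
- stud_finder: Yellow stud finder, 130 x 62 x 26 mm with a round black button, beyond the -y cover; origin at the centre of its underside, length along its x. To be left alone.

How it is judged:
On the way:
1. the leaf has been pushed past upright (value of joint leaf above 1.75 rad), for 0.05 s.
At the end, for the whole second after the job is handed in: The leaf lies flat over the -y cover (joint above 3.04 rad, within about 6 degrees of its stop) and still, and the book lies flat on the bench within 25 mm of where it was (value of joint leaf above 3.04 rad and velocity of joint leaf below 0.05 rad/s and height (world z) of book below 0.006 m and angle between book's own z axis and vertical below 0.03 rad and distance of book from where it was at the start of the episode below 0.025 m and linear speed of book below 0.02 m/s); the robot touches nothing.
It fails at once if the leaf is pinched: the fingers press on both of its faces at once (contact force between the fingers and leaf_front above 0.5 N and contact force between the fingers and leaf_back above 0.5 N).
It fails at once if the book is lifted or tipped (height (world z) of book above 0.012 m or angle between book's own z axis and vertical above 0.12 rad).
It fails at once if the book is shifted more than 25 mm (distance of book from where it was at the start of the episode above 0.025 m).
It fails at once if the leaf is slammed down (faster than 6 rad/s) (velocity of joint leaf above 6 rad/s).
It fails at once if the cup or the stud finder is moved more than 25 mm (distance of any of cup, stud_finder from where it was at the start of the episode above 0.025 m).
It also fails if it takes over 43 s, if anything falls off the work surface, if the arm or the gripper's body presses on something with over 40 N, if the wrist force passes 120 N, or if a joint passes its speed limit or range.

### The arm

A 7-joint arm with a two-finger parallel gripper is mounted at the origin on the work surface. World frame = base frame: x ahead of the robot, y to its left, z up, the work surface at z = 0. Lengths are in m, angles in rad, forces in N, time in s.
With the tool pointing down it reaches from about 0.4 to 0.875 m from the base axis. Payload 19.3 kg.
Tool frame: the origin (TCP) lies at the centre of the arm's flange, where the gripper is bolted on; the fingertips stand 173 mm ahead of it and the grasp point (between the pads) lies 155 mm ahead of it; z points along the fingers, y is the line along which they close (so a half turn about z gives the same grasp; the last joint's range is limited). The gripper opens to 85 mm and grips with 20 to 120 N. Pads are 22 mm wide; open, the fingers measure 114 mm over their backs; the gripper's body (76 mm by 85 mm) begins 54 mm behind the grasp point. The pads swing forward as they close: fully open they stand 13 mm farther back than shut.
Start: joints at [-0.07, 0.521, -0.036, 1.599, 0.021, 1.021, -0.113], TCP at [0.625, -0, 0.405] pointing down, gripper open.
Joint ranges: [-2.91, 2.91], [-0.3, 2.13], [-1.5, 1.42], [0.17, 2.43], [-1.26, 4.41], [0.16, 1.93], [-2.52, 2.52]. Speed limits (rad/s): [1.89, 1.89, 2.39, 2.39, 3.01, 3.01, 3.01].

### API

Orientations are given as [roll, pitch, yaw] about the fixed x, y, z axes, in that order (R = Rz(yaw) Ry(pitch) Rx(roll)).
In Python, from workcell import bot, imaging, job gives the robot as it stands.
- The arm moves only by the tool carry_out, never from a script. Its argument "targets" is a list of rows, each a list of 3 entries, a list of its own where there are three numbers: the shift along the tool's x, y, z in units of 0.25 m (1.0 is 0.25 m), then the turn, a rotation vector about the tool's x, y, z in units of 180 degrees (1.0 is 180 degrees), then the opening, from 0 (shut) to 1 (fully open). In form: [[[tx, ty, tz], [wx, wy, wz], jaw], ...]. A call has 1 to 8 rows; each row shifts and turns the commanded pose from where the row before left it, along the tool's axes as they then stand; what a row does not reach is not made up. A row lasts 1/8 s, in which the tool goes at most 62.5 mm and 10.7 degrees, less where a joint would pass 70% of its speed; a pose out of reach is approached as far as the arm can. A call with a number of a shift or a turn outside -1 to 1 is refused whole. A call with a gripper value outside its range is refused whole. The fingers move at their own pace and stop on an object; "force" is the grip in N (left out, the last holds). Time passes only in rows, so rows that do not move let the fingers close. It gives the time, the measured TCP pose, the force and the opening at its end, in the units of the state.
- bot.observe(): the state, without advancing time (a new reading comes with each control period).
- imaging.grab_frame(name): name is "scene" or "side" or "wrist"; returns a dict with "pixels" (480x640x3 uint8, red, green, blue), "mtx" (3x3 intrinsics, pixels), "cam_to_world" (4x4, takes a point from camera to world coordinates); the wrist camera has in their place "mount" (4x4, takes a point from camera to tool coordinates, whose origin is the TCP and whose axes are the flange's). Camera axes: x right, y down, z forward; pixel columns grow to the right and rows downward; lengths in m; the calibration is good to about 2 mm. The wrist camera is an equidistant fisheye: a pixel r from the principal point sees the ray r / f radians off the axis. A picture is of the moment at which its call begins: read the wrist's pose just before it. There is no depth.
- job.job_done(): hands the job in, once; it reports no verdict.
The state is a dict: "clock": time; "qpos": joint angles; "qd": joint speeds; "joint_efforts": joint torques, N m; "position": TCP position; "tool_rot": TCP orientation; "force": force on the tool from outside, world axes, zero at the start; "moment": the same for the moment, N m; "grip_width": finger opening in m.
Only numpy, scipy, OpenCV 4.12 (cv2) and the standard library are available. Lean on these libraries where they do the work, as an engineer would, in place of code of your own. Each camera call takes 0.05 s, during which the arm holds its last target. There are 200 camera calls.

## Working session

There is one attempt and no reset: what is moved stays moved. The work goes in short steps, Python scripts to look and compute and a tool call to move; the robot and the scene stay as the last step left them, time stands still between calls to the robot, and variables do not carry over. Pictures are saved under pics/ and viewed, on a budget of 10 in all, crops included, one or two more only if the job needs it, and the job is handed in when it is done.

Besides the shell and the picture viewer there is one more tool, called after ">>>" by a JSON object that holds its "name" and its "arguments", one argument or row to a line. carry_out: Moves the arm, as the interface text tells. Its arguments: {"type":"object","properties":{"targets":{"type":"array"},"force":{"type":"number"}},"required":["targets"]}

```bash
mkdir -p pics; ls
cat > h.py <<'E'
import numpy as np, cv2
from workcell import bot, imaging, job
def ray(f,u,v):
    K=f["mtx"];T=np.array(f["cam_to_world"]);d=T[:3,:3]@np.linalg.inv(K)@np.array([u,v,1.]);return T[:3,3],d
def onz(f,u,v,z):
    o,d=ray(f,u,v);return o+d*(z-o[2])/d[2]
def proj(f,p):
    T=np.linalg.inv(np.array(f["cam_to_world"]));c=T[:3,:3]@np.array(p)+T[:3,3];q=np.array(f["mtx"])@c;return q[:2]/q[2]
def tri(a,b):
    (o1,d1),(o2,d2)=ray(*a),ray(*b);A=np.stack([d1,-d2],1);s=np.linalg.lstsq(A,o2-o1,rcond=None)[0]
    p,q=o1+s[0]*d1,o2+s[1]*d2;return (p+q)/2,np.linalg.norm(p-q)
E
python3 - <<'E'
from h import *
print(bot.observe())
for n in("scene","side"):
    f=imaging.grab_frame(n);np.savez(n,**f);cv2.imwrite(f"pics/{n}0.png",f["pixels"][:,:,::-1]);print(n,f["mtx"],f["cam_to_world"])
E
```

```text
pics
{'clock': 0.0, 'qpos': array([-0.07018633,  0.52200271, -0.03635401,  1.59998043,  0.021222  ,
        1.02111829, -0.112811  ]), 'qd': array([ 0.00074476, -0.00044389, -0.00190965,  0.00080967,  0.00130597,
       -0.00022561,  0.0010395 ]), 'joint_efforts': array([-4.24098413e-03, -9.27110124e+01,  1.97758444e+00, -3.69928443e+01,
        1.76317629e-02,  8.19846697e-03, -6.58496788e-05]), 'position': array([ 6.24863605e-01, -2.08137954e-05,  4.04142257e-01]), 'tool_rot': array([-3.14047295e+00,  8.58810195e-05,  1.57079581e+00]), 'force': array([-1.00788407,  0.52531175,  0.73699871]), 'moment': array([-0.01903712, -0.04259448,  0.01606233]), 'grip_width': 0.08531250514851527}
scene [[522.2373646    0.         314.05345416]
 [  0.         522.2373646  236.36917893]
 [  0.           0.           1.        ]] [[-0.71258345  0.53139764 -0.45808447  1.09313821]
 [ 0.7014999   0.52934951 -0.47716557  0.5568694 ]
 [-0.01107787 -0.6613665  -0.74998109  0.84358646]
 [ 0.          0.          0.          1.        ]]
side [[568.29421585   0.         314.1775449 ]
 [  0.         568.29421585 235.22065462]
 [  0.           0.           1.        ]] [[-0.98898583 -0.08996713  0.11752851  0.4495005 ]
 [-0.1476536   0.54460948 -0.82559005  1.07029389]
 [ 0.01026882 -0.83385036 -0.55189503  0.76322732]
 [ 0.          0.          0.          1.        ]]
```

View pics/scene0.png

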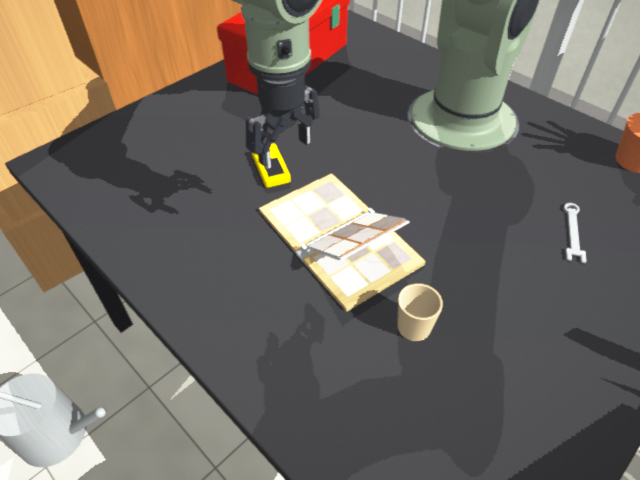

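View pics/side0.png

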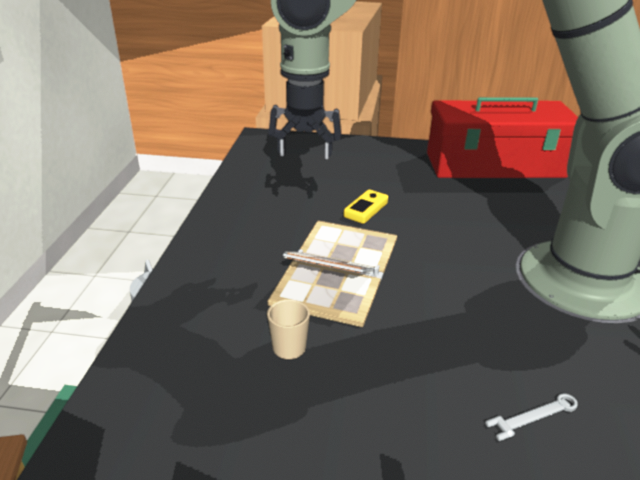

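The scene view shows the book with corners near (261,211), (332,177), (423,263) and (348,305). The leaf is raised, with its free edge from about (338,257) to (409,222). The cup is at (418,312) and the stud finder at (272,167). In the side view the book corners are near (319,222), (397,235), (362,325) and (270,303).

Run:
```python
from h import *
S=dict(np.load("scene.npz"));D=dict(np.load("side.npz"))
a=[onz(S,*p,.012) for p in[(261,212),(332,177),(423,263),(348,304)]]
b=[onz(D,*p,.012) for p in[(319,222),(397,235),(362,324),(270,303)]]
print(np.round(a,3));print(np.round(b,3))
for q in(a,b):
    q=np.array(q);print("c",q.mean(0).round(3),[round(np.linalg.norm(q[i]-q[(i+1)%4]),3) for i in range(4)])
    x=(q[1]-q[0])+(q[2]-q[3]);y=(q[3]-q[0])+(q[2]-q[1]);print("xdir",np.degrees(np.arctan2(x[1],x[0])),"ydir",np.degrees(np.arctan2(y[1],y[0])))
print("cup",onz(S,420,335,0),onz(D,290,352,0),"stud",onz(S,272,167,.02),onz(D,367,206,.02))
for n,f,(u,v,w,h) in(("s",S,(240,160,200,160)),("d",D,(250,200,160,135))):
    c=f["pixels"][v:v+h,u:u+w,::-1]; cv2.imwrite(f"pics/c{n}.png",cv2.resize(c,None,fx=4,fy=4,interpolation=cv2.INTER_CUBIC)[:600])
c=np.hstack([cv2.resize(f["pixels"][v:v+h,u:u+w,::-1],(400,int(400*h/w)))[:320] for f,(u,v,w,h) in((S,(290,200,130,104)),(D,(275,235,115,92)))])
cv2.imwrite("pics/crop.png",c)
```

```text
[[ 0.618 -0.107  0.012]
 [ 0.424 -0.075  0.012]
 [ 0.48   0.235  0.012]
 [ 0.66   0.196  0.012]]
[[ 0.606 -0.114  0.012]
 [ 0.413 -0.087  0.012]
 [ 0.472  0.24   0.012]
 [ 0.661  0.207  0.012]]
c [0.545 0.062 0.012] [np.float64(0.196), np.float64(0.316), np.float64(0.184), np.float64(0.306)]
xdir 169.20996416453013 ydir 80.93861987558745
c [0.538 0.062 0.012] [np.float64(0.195), np.float64(0.332), np.float64(0.192), np.float64(0.326)]
xdir 171.06489514576907 ydir 80.0938077818805
cup [6.10064080e-01 3.30975189e-01 1.11022302e-16] [0.59832859 0.32424121 0.        ] stud [ 0.50613821 -0.19538478  0.02      ] [ 0.49372134 -0.19846737  0.02      ]
```

View pics/crop.png

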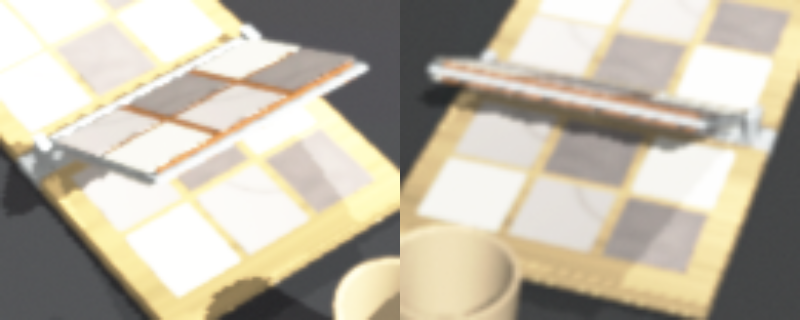

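Run:
```python
from h import *
S=dict(np.load("scene.npz"));D=dict(np.load("side.npz"))
print(tri((S,340.4,258.5),(D,284.5,253.7)),tri((S,409,222),(D,362.7,271)))
# hinge cheek tops
print(tri((S,304,247),(D,290,251)),tri((S,371.5,211),(D,381,271)))
o=np.array([.541,.062,0]);yd=np.radians(80.5);y=np.array([np.cos(yd),np.sin(yd),0]);x=np.array([y[1],-y[0],0])
for t in(.4,.6,.8,1.0):
  for s in(.082,-.082):
    p=o+x*s+y*.14*np.cos(t)+np.array([0,0,.022+.14*np.sin(t)]);print(t,s,p.round(3),proj(S,p).round(1),proj(D,p).round(1))
for s in(.088,-.088):
    p=o+x*s+np.array([0,0,.03]);print(p.round(3),proj(S,p).round(1),proj(D,p).round(1))
```

```text
(array([0.64066569, 0.15434153, 0.09845387]), np.float64(0.002637747351079627)) (array([0.48023039, 0.18600103, 0.09820907]), np.float64(0.002146741608131323))
(array([0.64388871, 0.05956456, 0.04509231]), np.float64(0.009821949666283334)) (array([0.44404102, 0.06541556, 0.01359852]), np.float64(0.00015756323417762946))
0.4 0.082 [0.643 0.176 0.077] [347.5 272.4] [281.  269.1]
0.4 -0.082 [0.481 0.203 0.077] [413.9 233.7] [360.5 285.5]
0.6 0.082 [0.641 0.162 0.101] [343.5 259.4] [283.2 255.5]
0.6 -0.082 [0.479 0.189 0.101] [410.9 221.1] [362.9 271.4]
0.8 0.082 [0.638 0.145 0.122] [337.9 245.7] [286.1 241.8]
0.8 -0.082 [0.476 0.172 0.122] [406. 208.] [365.7 257.2]
1.0 0.082 [0.634 0.123 0.14 ] [330.9 232. ] [289.7 229. ]
1.0 -0.082 [0.473 0.15  0.14 ] [399.5 195.1] [368.9 243.8]
[0.628 0.047 0.03 ] [305.9 246.7] [299.5 252.4]
[0.454 0.077 0.03 ] [372.8 210.7] [376.6 267.6]
```

Estimates so far: book origin about (0.541, 0.058), yaw about −10°, leaf about 0.58 rad. I'll shut the fingers, align them to the book and move to above its +y side.

>>> {"name": "carry_out", "arguments": {
  "targets": [
    [[0,0,0],[0,0,0.055],0],
    [[0.2,-0.09,0],[0,0,0],0],
    [[0.2,-0.09,0],[0,0,0],0],
    [[0.2,-0.09,0],[0,0,0],0],
    [[0.2,-0.09,0],[0,0,0],0],
    [[0.03,-0.01,0],[0,0,0],0],
    [[0,0,0],[0,0,0],0],
    [[0,0,0],[0,0,0],0]
  ],
  "force": 20
}}

```text
clock: 1.1
position: [0.57, 0.2187, 0.4046]
tool_rot: [3.142, 0.001, 1.396]
force: [-1.0, -0.9, 0.4]
grip_width: -0.0008
```

```bash
cat >> h.py <<'E'
O=np.array([.541,.058,0]);c,s=np.cos(np.radians(-10)),np.sin(np.radians(-10));B=np.array([[c,-s,0],[s,c,0],[0,0,1]])
def st():
    o=bot.observe();p=o["position"];print("t",round(o["clock"],2),"book TCP",(B.T@(p-O)).round(4),"rot",o["tool_rot"].round(3),"F book",(B.T@o["force"]).round(2),"w",round(o["grip_width"],4));return o
E
python3 - <<'E'
from h import *
st()
f=imaging.grab_frame("wrist");cv2.imwrite("pics/w1.png",f["pixels"][:,:,::-1]);print(f["mtx"],f["mount"])
E
```

```text
t 1.1 book TCP [0.0007 0.1633 0.4046] rot [3.142e+00 1.000e-03 1.396e+00] F book [-0.8  -1.07  0.42] w -0.0008
[[371.64829954   0.         319.83878153]
 [  0.         371.64829954 241.59493265]
 [  0.           0.           1.        ]] [[-5.61659493e-04 -9.56594143e-01 -2.91422939e-01  7.39237586e-02]
 [ 9.99999756e-01 -6.58239967e-04  2.33369213e-04 -9.44616999e-04]
 [-4.15065848e-04 -2.91422737e-01  9.56594280e-01  3.08898573e-02]
 [ 0.00000000e+00  0.00000000e+00  0.00000000e+00  1.00000000e+00]]
```

View pics/w1.png

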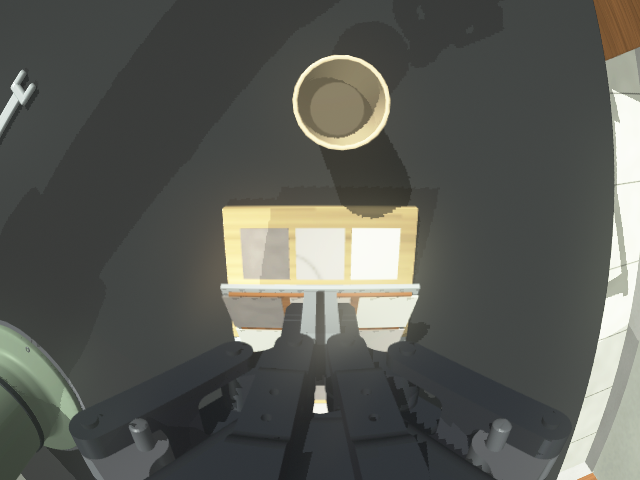

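The wrist view shows the book square to the tool. Its outer cover edge is at row 207 (columns 222–417), the leaf's free edge at row 287 (columns 221–419), and the cup rim is centred at (341,102).

Run:
```python
from h import *
from scipy.spatial.transform import Rotation as Ro
o=st();T=np.eye(4);T[:3,:3]=Ro.from_euler("xyz",o["tool_rot"]).as_matrix();T[:3,3]=o["position"]
M=np.array([[-5.6166e-4,-.956594,-.291423,.0739238],[1,-6.58e-4,2.33e-4,-9.446e-4],[-4.15e-4,-.291423,.956594,.03089],[0,0,0,1]]);W=T@M
def wz(u,v,z):
    d=np.array([u-319.84,v-241.59]);r=np.hypot(*d);t=r/371.65;d=W[:3,:3]@np.r_[d/r*np.sin(t),np.cos(t)];p=W[:3,3]+d*(z-W[2,3])/d[2];return (B.T@(p-O)).round(4)
for q in[(222,207,.012),(417,207,.012),(221,287,.098),(419,287,.098),(341,102,.085)]:print(q,wz(*q))
```

```text
t 1.15 book TCP [0.0007 0.1634 0.4046] rot [3.142e+00 1.000e-03 1.396e+00] F book [ 0.92 -0.11 -0.28] w 0.0001
(222, 207, 0.012) [-0.0994  0.1637  0.012 ]
(417, 207, 0.012) [0.0985 0.1635 0.012 ]
(221, 287, 0.098) [-0.0823  0.1138  0.098 ]
(419, 287, 0.098) [0.0822 0.1136 0.098 ]
(341, 102, 0.085) [0.0161 0.2603 0.085 ]
```

The frame agrees within 1–2 mm. Next I lower beside the leaf edge and approach it.

>>> {"name": "carry_out", "arguments": {
  "targets": [
    [[0,0,0.16],[0,0,0],0],
    [[0,0,0.16],[0,0,0],0],
    [[0,0,0.16],[0,0,0],0],
    [[0,0,0.16],[0,0,0],0],
    [[-0.06,0,0],[0,0,0],0],
    [[-0.05,0,0],[0,0,0],0],
    [[0,0,0],[0,0,0],0]
  ]
}}

```text
clock: 2.02
position: [0.5655, 0.1915, 0.2465]
tool_rot: [3.139, -0.001, 1.395]
force: [0.2, -0.3, 0.2]
grip_width: 0.0001
```

Run:
```python
from h import *
st()
f=imaging.grab_frame("scene");st();c=f["pixels"][120:340,220:460,::-1];cv2.imwrite("pics/s2.png",cv2.resize(c,None,fx=2.5,fy=2.5))
```

```text
t 2.02 book TCP [0.0009 0.1357 0.2465] rot [ 3.139e+00 -1.000e-03  1.395e+00] F book [ 0.29 -0.23  0.15] w 0.0001
t 2.08 book TCP [0.0007 0.1367 0.2464] rot [ 3.140e+00 -1.000e-03  1.397e+00] F book [ 0.47  0.98 -0.28] w -0.0001
```

View pics/s2.png

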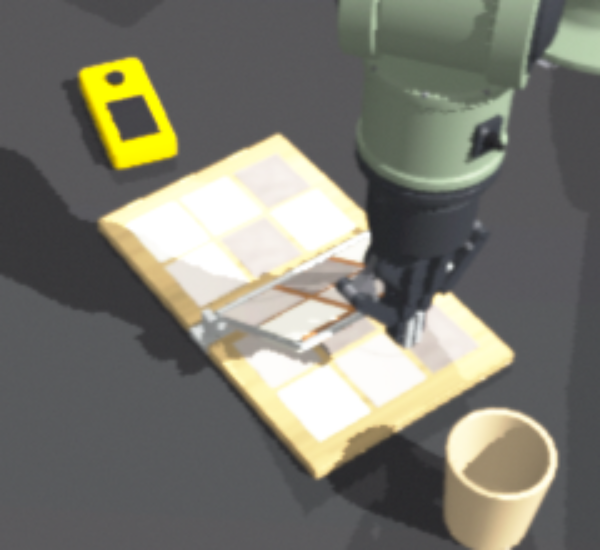

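The fingertip stands just beside the free edge, with nothing touched yet (edge from about (300,345) to (370,240) in the crop). Now I push.

>>> {"name": "carry_out", "arguments": {
  "targets": [
    [[-0.066,0,-0.036],[0,0,0],0],
    [[-0.058,0,-0.06],[0,0,0],0],
    [[-0.067,0,-0.05],[0,0,0],0],
    [[-0.048,0,-0.028],[0,0,0],0],
    [[-0.05,0,-0.022],[0,0,0],0],
    [[0,0,0],[0,0,0],0]
  ]
}}

```text
clock: 2.82
position: [0.5523, 0.1208, 0.294]
tool_rot: [3.141, 0.001, 1.397]
force: [0.6, 0.6, 0.2]
grip_width: -0.0002
```

Run:
```python
from h import *
st()
f=imaging.grab_frame("scene");c=f["pixels"][120:340,220:460,::-1];cv2.imwrite("pics/s3.png",cv2.resize(c,None,fx=2.5,fy=2.5))
```

```text
t 2.83 book TCP [0.0003 0.0638 0.294 ] rot [3.141e+00 1.000e-03 1.397e+00] F book [0.46 0.7  0.15] w -0.0002
```

View pics/s3.png

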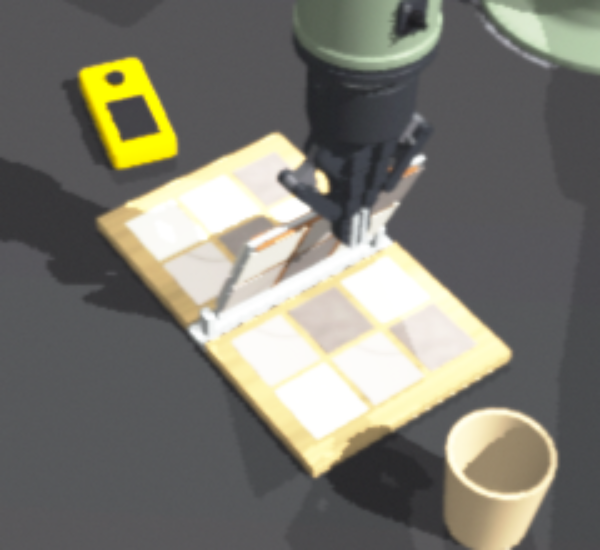

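Leaf is steep and following, and the book hasn't moved. Next I take it past upright.

>>> {"name": "carry_out", "arguments": {
  "targets": [
    [[-0.054,0,-0.018],[0,0,0],0],
    [[-0.054,0,-0.018],[0,0,0],0],
    [[-0.044,0,-0.004],[0,0,0],0],
    [[-0.044,0,-0.004],[0,0,0],0],
    [[-0.048,0,0.004],[0,0,0],0],
    [[-0.048,0,0.004],[0,0,0],0],
    [[-0.084,0,0.025],[0,0,0],0],
    [[0,0,0],[0,0,0],0]
  ]
}}

```text
clock: 3.88
position: [0.5358, 0.0272, 0.2958]
tool_rot: [-3.14, 0.001, 1.395]
force: [-0.1, -0.1, -0.1]
grip_width: 0.0001
```

Run:
```python
from h import *
st()
f=imaging.grab_frame("side");c=f["pixels"][150:370,220:460,::-1];cv2.imwrite("pics/s4.png",cv2.resize(c,None,fx=2.5,fy=2.5))
```

```text
t 3.88 book TCP [ 2.000e-04 -3.120e-02  2.958e-01] rot [-3.140e+00  1.000e-03  1.395e+00] F book [-0.03 -0.11 -0.11] w 0.0001
```

View pics/s4.png

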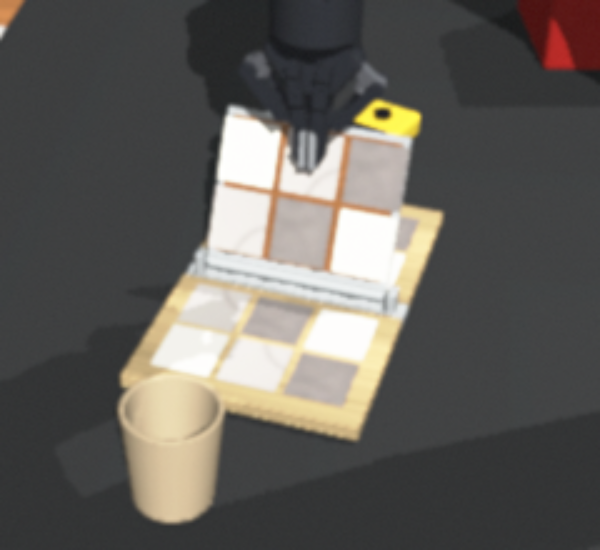

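The leaf is past upright, with the fingertips on the upper part of its back face. Now I lower it.

>>> {"name": "carry_out", "arguments": {
  "targets": [
    [[-0.074,0,0.036],[0,0,0],0],
    [[-0.068,0,0.056],[0,0,0],0],
    [[-0.056,0,0.068],[0,0,0],0],
    [[-0.041,0,0.078],[0,0,0],0],
    [[-0.025,0,0.084],[0,0,0],0],
    [[-0.008,0,0.03],[0,0,0],0],
    [[0,0,0.02],[0,0,0],0],
    [[0,0,0],[0,0,0],0]
  ]
}}

```text
clock: 4.92
position: [0.5246, -0.0374, 0.2035]
tool_rot: [-3.142, -0.0, 1.398]
force: [-0.5, 0.5, -0.1]
grip_width: -0.0001
```

Run:
```python
from h import *
st()
```

```text
t 4.92 book TCP [ 0.0004 -0.0968  0.2035] rot [-3.142 -0.     1.398] F book [-0.61  0.44 -0.06] w -0.0001
```

Press down in small steps, watching the force.

>>> {"name": "carry_out", "arguments": {
  "targets": [
    [[0,0,0.012],[0,0,0],0],
    [[0,0,0.008],[0,0,0],0],
    [[0,0,0],[0,0,0],0]
  ]
}}

```text
clock: 5.3
position: [0.5248, -0.0374, 0.2]
tool_rot: [3.14, -0.0, 1.398]
force: [-7.7, 0.1, 32.4]
grip_width: 0.0
```

Run:
```python
from h import *
st()
f=imaging.grab_frame("side");c=f["pixels"][150:370,220:460,::-1];cv2.imwrite("pics/s5.png",cv2.resize(c,None,fx=2.5,fy=2.5))
```

```text
t 5.3 book TCP [ 0.0007 -0.0968  0.2   ] rot [ 3.14  -0.     1.398] F book [-7.65 -1.23 32.4 ] w 0.0
```

View pics/s5.png

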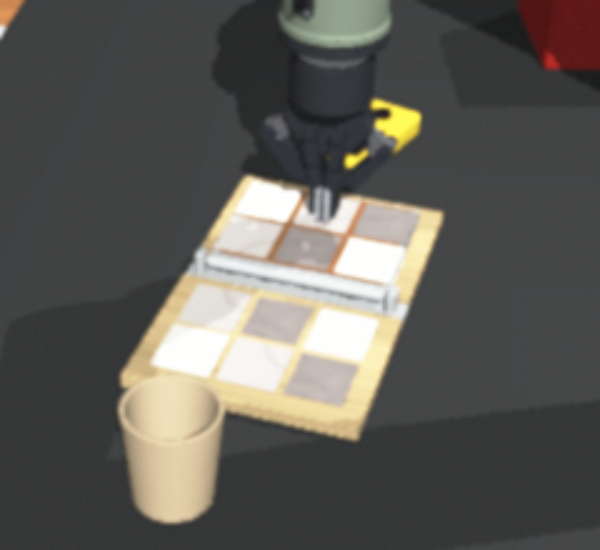

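The leaf is at its stop: the tip is at 27 mm with 32 N pressing down. I'll lift straight up.

>>> {"name": "carry_out", "arguments": {
  "targets": [
    [[0,0,-0.03],[0,0,0],0],
    [[0,0,-0.12],[0,0,0],0],
    [[0,0,-0.2],[0,0,0],0],
    [[0,0,-0.2],[0,0,0],0],
    [[0,0,0],[0,0,0],0],
    [[0,0,0],[0,0,0],0]
  ]
}}

```text
clock: 6.1
position: [0.5243, -0.0375, 0.3358]
tool_rot: [3.142, -0.0, 1.398]
force: [-0.2, 0.8, -0.6]
grip_width: 0.0001
```

Run:
```python
from h import *
st();a=imaging.grab_frame("scene");b=imaging.grab_frame("side");st()
cv2.imwrite("pics/s6.png",np.hstack([cv2.resize(i["pixels"][v:v+220,220:460,::-1],(400,367)) for i,v in((a,120),(b,150))]))
S=dict(np.load("scene.npz"));D=dict(np.load("side.npz"))
# undisturbed parts: phase shift of +y cover outer corner and cup
for n,o,f,(u,v,w,h) in(("cup",D,b,(255,290,70,80)),("+y corner",D,b,(325,295,60,40))):
    g=lambda i:np.float32(cv2.cvtColor(i["pixels"][v:v+h,u:u+w],cv2.COLOR_RGB2GRAY));print(n,cv2.phaseCorrelate(g(o),g(f)))
```

```text
t 6.1 book TCP [ 2.000e-04 -9.690e-02  3.358e-01] rot [ 3.142 -0.     1.398] F book [-0.31  0.78 -0.57] w 0.0001
t 6.2 book TCP [ 1.00e-04 -9.69e-02  3.35e-01] rot [-3.14   0.     1.398] F book [-0.08 -1.22 -1.06] w -0.0001
cup ((0.04947825232071068, -0.19349074980227243), 0.9572628973258867)
+y corner ((-0.007818053228977107, -0.4788585335200821), 0.8817755659421285)
```

View pics/s6.png

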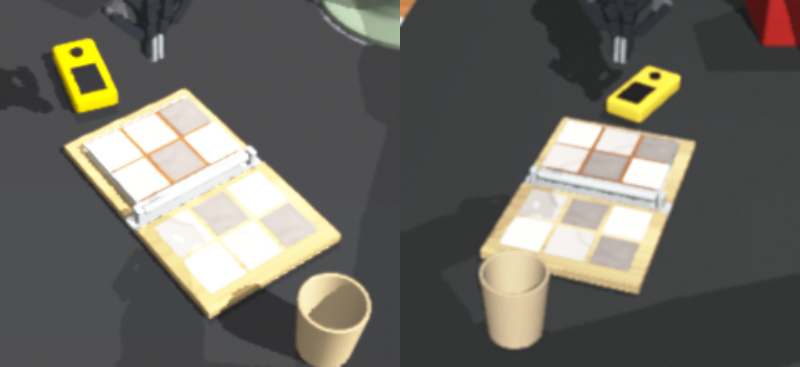

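The leaf lies flat on the -y cover. Book, cup and stud finder are all in place and the robot is clear, so I'm handing in.

```bash
python3 -c "
from h import *
print(job.job_done())"
```

```text
the job is handed in; nothing more can be done
None
```

I turned the leaf over and it now lies flat on the -y cover; the job was handed in at about 6.2 s, and no verdict came back. With the fingers shut, I pushed on the leaf's free edge until it was steep. I then followed its back face past upright, lowered it at about 1–1.5 rad/s and pressed it onto its stop.

**Leaf:** at the end of the press the fingertips stood at 27 mm, the height of the leaf's face when flat, with 32 N pressing down. The final pictures from both cameras show it still flat after I lifted off.

**Surroundings:** the cup and the +y corner of the book shifted less than half a pixel between the first and last side views. I checked the stud finder only by eye; it looked unmoved.

**Robot:** it stood clear, with the tips about 160 mm above the bench. No check failed. The book measured slightly short in the first scene view (306–316 mm against 326), but the close wrist view agreed with the given sizes to within 2 mm.

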